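# Close up a plank sign in its gluing jig

### The job

A plank sign is being dry-fitted in the low plywood jig. Clear the cork sanding block off the jig into the empty metal tray, then close up the boards: the wide loose slat flush against the slat already glued in place, and the narrow full-length slat from the bench flush against the wide one, all flat, with no gaps and with their far ends up against the end stop. Leave the short offcut and everything else on the bench where it is.

Things in the scene. Friction and masses are not known exactly. Their poses are not given: they have to be found in the camera images.
- jig: Fixed plywood gluing jig. Origin on the bench under its plate; x along the slats towards the end stop, y across them away from the glued slat. Plate 12 mm thick, x -140 to 120, y -145 to 145 mm. On it, rising to 32 mm above the bench: end stop (x 104 to 120 mm, full width), side fence (y -145 to -125 mm) and the glued slat (x -96 to 104, y -125 to -75 mm). The other two edges are open.
- place_wide (a point): Point on the jig, axes as the jig's, where the wide slat's centre is when it is home: jig x 4, y -50 mm, 22 mm above the bench (slat covering jig y -75 to -25 mm).
- place_narrow (a point): Point on the jig, axes as the jig's, where the narrow slat's centre is when it is home: jig x 4, y -7 mm, 22 mm above the bench (slat covering jig y -25 to 11 mm).
- slat_wide_c (a point): Centre of the wide loose slat, plain pine 200 x 50 x 20 mm (x along its length, y across), which starts lying flat on the jig plate, askew, 10 to 14 cm clear of the glued slat and 10 to 30 mm short of the end stop. About 0.1 kg.
- slat_narrow_c (a point): Centre of the narrow full-length slat, plain pine 200 x 36 x 20 mm (x along its length, y across), which starts lying flat on the bench to one side of the jig between two bottles. About 0.08 kg.
- block_c (a point): Centre of the cork sanding block, 100 x 50 x 40 mm (x along its length, y across, z up), which starts flat on the jig plate between the glued slat and the wide slat. About 0.12 kg.
- tray: Empty open aluminium tray fixed to the bench on the other side of the jig, 190 (x) x 140 (y) mm outside, 22 mm high, walls and floor 5 mm. Origin at the centre of its underside.
- bottle_a: Squeeze bottle of paint, 52 mm across, 140 mm tall, standing on the bench some 15 cm from the narrow slat's centre, off one of its ends. Origin at its underside. To be left alone.
- bottle_b: Second such bottle (52 mm across, 140 mm tall), off the narrow slat's other end. Origin at its underside. To be left alone.
- bottle_c: Third such bottle (52 mm across, 140 mm tall), standing beyond the jig's end stop. Origin at its underside. To be left alone.
- pot: Small lidded pot, 48 mm across, 40 mm tall, beside the narrow slat. Origin at its underside. To be left alone.
- tin: Plain steel tin, 60 mm across, 45 mm tall, standing before the open near edge of the jig. Origin at its underside. To be left alone.
- offcut: Short pine offcut, 130 x 36 x 20 mm (x along it), lying beyond the tray; not part of this sign. Origin at its underside. To be left alone.
- brush: Paint brush about 170 mm long, lying before the tray. Origin at its underside. To be left alone.
- hook: Small black coat hook, plate 50 x 20 mm, about 35 mm tall, beside the narrow slat. Origin at its underside. To be left alone.

How it is judged:
By the outcome, as a careful person would: the job done as asked, in the order asked, and still so for the second after the job is handed in, with the robot touching nothing.
It also fails if it takes over 72 s, if anything falls off the work surface, if the arm or the gripper's body presses on something with over 40 N, if the wrist force passes 120 N, or if a joint passes its speed limit or range.

### The arm

A 6-joint arm with a two-finger parallel gripper is mounted at the origin on the work surface. World frame = base frame: x ahead of the robot, y to its left, z up, the work surface at z = 0. Lengths are in mm, angles in rad, forces in N, time in s.
With the tool pointing down it reaches from about 350 to 925 mm from the base axis. Payload 6.4 kg.
Tool frame: the origin (TCP) lies midway between the tips of the shut fingers; the grasp point (between the pads) lies 19 mm behind it; z points along the fingers, y is the line along which they close (so a half turn about z gives the same grasp; the last joint's range is limited). The gripper opens to 85 mm and grips with 20 to 120 N. Pads are 22 mm wide; open, the fingers measure 114 mm over their backs; the gripper's body (76 mm by 85 mm) begins 54 mm behind the grasp point. The pads swing forward as they close: fully open they stand 13 mm farther back than shut.
Start: joints at [-1.519, 0.245, 1.558, -0, 1.339, -0.174], TCP at [145.53, -633.51, 231.29] pointing down, gripper open.
Joint ranges: [-3.13, 3.13], [-1.02, 2.26], [0.13, 2.54], [-0.95, 4.09], [0.21, 2.88], [-2.74, 2.74]. Speed limits (rad/s): [2.57, 2.57, 3.14, 3.14, 3.14, 3.14].

### API

Orientations are given as a unit quaternion [x, y, z, w].
In Python, from cell import monitor, vision, r gives the robot as it stands. The module is installed in compiled form; this text tells all that it offers.
- The arm moves only by the shell command python3 -m jog 'ROWS' [FORCE]. ROWS is JSON, a list of rows, each an object of numbers: "dx", "dy", "dz": the shift along the tool's x, y, z in m; "turn": the turn about the tool's z in rad; "claw": the finger opening in m, from 0 to 0.0854. In form: [{"dx": .., "dy": .., "dz": .., "turn": .., "claw": ..}, ...]. A call has 1 to 20 rows; each row is the pose to reach, as a shift and turn from the pose commanded when the call began, along the tool's axes at that moment; what a row does not reach only later rows make up. A row lasts 1/12 s, in which the tool goes at most 41.7 mm and 7.16 degrees, less where a joint would pass 70% of its speed; a pose out of reach is approached as far as the arm can. A call with a gripper value outside its range is refused whole. The fingers move at their own pace and stop on an object; FORCE is the grip in N (left out, the last holds). Time passes only in rows, so rows that repeat a pose let the fingers close. It gives the time, the measured TCP pose, the force, the opening and the grip force at its end, in the units of the state.
- monitor.sense(): the state, without advancing time (a new reading comes with each control period).
- vision.read_camera(name): name is "scene" or "top" or "wrist"; returns a dict with "img" (400x640x3 uint8, red, green, blue), "vertical_fov" (degrees; the focal length in pixels is half the picture's height over the tangent of half this angle, whatever the lens; pixels are square), "cx", "cy" (the principal point, pixels), "xyz" and "orientation" of the camera in the world. Camera axes: x right, y down, z forward; pixel columns grow to the right and rows downward; lengths in mm; the calibration is good to about 2 mm. A picture is of the moment at which its call begins. There is no depth.
- r.job_done(): hands the job in; it is judged then, once.
Trained networks look in a picture, given as the dict that the camera call returned (one of the last four; its "shot" number tells which), for a name from the list of things; names that differ only in an ending like _2 or _b are one class to them, and where a whole thing is asked for, a point or a joint stands for the part that bears it (a point fixed in the world has none). Each returns a list of dicts, best first, with "p" (0 to 1); they miss things now and then, are a little off and sometimes report something else, mostly with a low value. They report only what shows in the picture. A call takes as long as a camera call.
- vision.search_frame(query, picture): "rect" ([left, top, right, bottom] in pixels, round what is visible of it).
The state is a dict: "t": time; "joint_pos": joint angles; "joint_vel": joint speeds; "joint_efforts": joint torques, N m; "tool_pos": TCP position; "orientation": TCP orientation; "ft_force": force on the tool from outside, world axes, zero at the start; "torque": the same for the moment, N m; "opening": finger opening in mm; "grip_force": force on a finger pad.
Only numpy, scipy, OpenCV 4.12 (cv2) and the standard library are available. Lean on these libraries where they do the work, as an engineer would, in place of code of your own. Each camera call takes 0.05 s, during which the arm holds its last target. There are 200 camera calls.

## Working session

There is one attempt and no reset: what is moved stays moved. The work goes in short steps, Python scripts to look and compute and a shell command to move; the robot and the scene stay as the last step left them, time stands still between calls to the robot, and variables do not carry over. Pictures are saved under pics/ and viewed, at most 10 in all, crops included, and the job is handed in when it is done.

```bash
mkdir -p pics; cat > h.py <<'E'
import numpy as np, cv2, json
from scipy.spatial.transform import Rotation as R
from cell import monitor, vision, r
def shot(name, fn=None):
    p=vision.read_camera(name)
    if fn: cv2.imwrite('pics/'+fn, p['img'][:,:,::-1])
    return p
def world(p,uv,z):
    f=200/np.tan(np.radians(p['vertical_fov'])/2)
    uv=np.atleast_2d(np.array(uv,float))
    d=np.c_[(uv[:,0]-p['cx'])/f,(uv[:,1]-p['cy'])/f,np.ones(len(uv))]
    d=R.from_quat(p['orientation']).apply(d); c=np.array(p['xyz'])
    return c+d*((z-c[2])/d[:,2])[:,None]
def pix(p,X):
    f=200/np.tan(np.radians(p['vertical_fov'])/2)
    d=R.from_quat(p['orientation']).inv().apply(np.atleast_2d(X)-np.array(p['xyz']))
    return np.c_[d[:,0]/d[:,2]*f+p['cx'],d[:,1]/d[:,2]*f+p['cy']]
E
python3 - <<'E'
from h import *
for n in ("top","scene"):
    p=shot(n,n+'0.png'); print(n,{k:v for k,v in p.items() if k!='img'})
    if n=="top":
        for q in ["jig","slat_wide_c","slat_narrow_c","block_c","tray","bottle_a","pot","tin","offcut","brush","hook"]:
            print(q,[(round(d['p'],2),np.round(d['rect']).tolist()) for d in vision.search_frame(q,p)[:3]])
print(monitor.sense())
E
```

```text
top {'vertical_fov': 42.87774153823217, 'cx': 313.87901666054995, 'cy': 199.55052829632154, 'xyz': array([ 379.93410072,  -15.33733509, 1349.86079492]), 'orientation': array([-0.70055655,  0.71058886, -0.04122412,  0.05083863]), 'shot': 1}
jig [(0.87, [253.0, 122.0, 387.0, 246.0])]
slat_wide_c [(0.94, [277.0, 149.0, 312.0, 232.0]), (0.67, [314.0, 158.0, 340.0, 205.0]), (0.16, [255.0, 125.0, 384.0, 244.0])]
slat_narrow_c [(0.67, [253.0, 121.0, 383.0, 248.0]), (0.65, [138.0, 199.0, 157.0, 222.0])]
block_c [(0.78, [314.0, 157.0, 337.0, 208.0])]
tray [(0.82, [420.0, 176.0, 481.0, 254.0]), (0.5, [162.0, 195.0, 185.0, 272.0])]
bottle_a [(0.9, [301.0, 96.0, 322.0, 124.0]), (0.65, [140.0, 172.0, 175.0, 192.0]), (0.64, [172.0, 285.0, 199.0, 306.0])]
pot [(0.8, [138.0, 201.0, 155.0, 220.0])]
tin [(0.74, [202.0, 242.0, 210.0, 257.0]), (0.69, [362.0, 231.0, 382.0, 255.0])]
offcut [(0.94, [420.0, 146.0, 470.0, 170.0])]
brush [(0.59, [422.0, 265.0, 488.0, 278.0])]
hook [(0.66, [199.0, 240.0, 211.0, 258.0]), (0.33, [314.0, 157.0, 340.0, 205.0]), (0.29, [252.0, 125.0, 384.0, 244.0])]
scene {'vertica
[... 255 characters left out ...]
-1.51911699e+00,  2.45091120e-01,  1.55779321e+00, -1.22760789e-05,
        1.33869294e+00, -1.74101620e-01]), 'joint_vel': array([ 8.30764507e-04, -4.90422982e-04,  6.33584209e-04, -6.96961888e-05,
       -1.53767230e-04, -1.15399019e-03]), 'joint_efforts': array([ 4.02581418e-04, -4.29348779e+01, -3.26313400e+01, -2.45945776e-04,
        4.94210490e-04, -1.60023152e-06]), 'tool_pos': array([ 145.51645195, -633.51792979,  231.29959211]), 'orientation': array([ 9.93634476e-01,  1.12652248e-01, -6.43282744e-06,  7.31243231e-06]), 'ft_force': array([ 0.03137763, -0.33639331,  0.47841983]), 'torque': array([-0.01791577, -0.00750214,  0.01491492]), 'grip_force': 0.0, 'opening': 85.3338354696288}
```

```bash
python3 - <<'E'
import cv2
a=cv2.imread('pics/top0.png')[80:330,110:510]
cv2.imwrite('pics/top0c.png',cv2.resize(a,None,fx=2,fy=2,interpolation=cv2.INTER_CUBIC))
E
```

```text
(no output)
```

View pics/top0c.png

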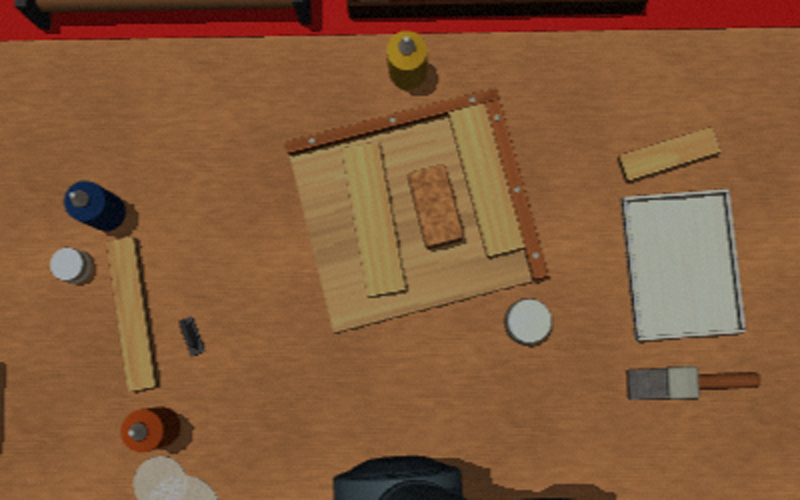

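```bash
python3 - <<'E'
from h import *
p=shot("top")
def rect(n,c,z):
    w=world(p,np.array(c)/2+[110,80],z); m=w.mean(0)[:2]
    L=(w[0]+w[1]-w[2]-w[3])[:2]/2; W=(w[1]+w[2]-w[0]-w[3])[:2]/2
    print(n,m.round(1),'len',np.linalg.norm(L).round(1),'wid',np.linalg.norm(W).round(1),'ang',np.degrees(np.arctan2(L[1],L[0])).round(2))
rect('narrow',[(108,240),(133,237),(157,386),(131,391)],20)
rect('wide',[(344,145),(379,141),(406,291),(368,297)],32)
rect('glued',[(449,112),(486,104),(524,248),(488,256)],32)
rect('block',[(407,172),(445,164),(464,238),(427,248)],52)
rect('tray',[(622,198),(728,190),(745,332),(638,340)],22)
w=world(p,np.array([(286,142),(497,92),(548,277),(533,281)])/2+[110,80],32);print(w.round(1))
print(world(p,np.array([(332,332),(532,285)])/2+[110,80],12).round(1))
q=shot("wrist"); 
s=monitor.sense();T=R.from_quat(s['orientation']);print(T.as_matrix().round(3))
print(T.inv().apply(np.array(q['xyz'])-s['tool_pos']),(T.inv()*R.from_quat(q['orientation'])).as_matrix().round(2),q['vertical_fov'])
E
```

```text
narrow [462.5 363.9] len 199.9 wid 33.7 ang 10.15
wide [581.6  45.1] len 202.9 wid 48.2 ang 8.96
glued [ 630.4 -103.1] len 198.4 wid 49.2 ang 13.41
block [593.5 -35.4] len 101.2 wid 49.8 ang 13.43
tray [ 515.4 -357.5] len 187.0 wid 139.2 ang 3.82
[[ 684.8  160.9   32. ]
 [ 748.  -119.7   32. ]
 [ 500.5 -179.6   32. ]
 [ 495.5 -160.1   32. ]]
[[ 434.1  102.6   12. ]
 [ 492.  -160.8   12. ]]
[[ 0.975  0.224 -0.   ]
 [ 0.224 -0.975 -0.   ]
 [-0.     0.    -1.   ]]
[  81.55419257   -0.25545681 -142.15092474] [[ 0.   -0.95 -0.31]
 [ 1.   -0.    0.  ]
 [-0.   -0.31  0.95]] 64.60174562682354
```

```bash
cat >> h.py <<'E'
def go(x,y,z,ang):
    s=monitor.sense();T=R.from_quat(s['orientation']);M=T.as_matrix()
    d=T.inv().apply(np.array([x,y,z])-s['tool_pos'])/1000
    a=np.arctan2(M[1,0],M[0,0])
    print('dx %.4f dy %.4f dz %.4f turn %.4f'%(*d,-(np.radians(ang)-a)),'at',s['tool_pos'].round(1),np.degrees(a).round(2),'t',round(s['t'],2))
J0=np.array([603.5,-6.7]);JA=13.3
def jig(x,y):
    c,s=np.cos(np.radians(JA)),np.sin(np.radians(JA)); return J0[0]+c*x-s*y, J0[1]+s*x+c*y
E
python3 -c "
from h import *
go(575,-40,200,13.4)"
```

```text
dx 0.5515 dy -0.4823 dz 0.0313 turn -0.0081 at [ 145.5 -633.5  231.3] 12.94 t 0.75
```

```bash
python3 -m jog '[{"dx":0.5515,"dy":-0.482,"dz":0.031,"turn":-0.008,"claw":0.062},{"dx":0.5515,"dy":-0.482,"dz":0.031,"turn":-0.008,"claw":0.062},{"dx":0.5515,"dy":-0.482,"dz":0.031,"turn":-0.008,"claw":0.062},{"dx":0.5515,"dy":-0.482,"dz":0.031,"turn":-0.008,"claw":0.062},{"dx":0.5515,"dy":-0.482,"dz":0.031,"turn":-0.008,"claw":0.062},{"dx":0.5515,"dy":-0.482,"dz":0.031,"turn":-0.008,"claw":0.062},{"dx":0.5515,"dy":-0.482,"dz":0.031,"turn":-0.008,"claw":0.062},{"dx":0.5515,"dy":-0.482,"dz":0.031,"turn":-0.008,"claw":0.062},{"dx":0.5515,"dy":-0.482,"dz":0.031,"turn":-0.008,"claw":0.062},{"dx":0.5515,"dy":-0.482,"dz":0.031,"turn":-0.008,"claw":0.062},{"dx":0.5515,"dy":-0.482,"dz":0.031,"turn":-0.008,"claw":0.062},{"dx":0.5515,"dy":-0.482,"dz":0.031,"turn":-0.008,"claw":0.062},{"dx":0.5515,"dy":-0.482,"dz":0.031,"turn":-0.008,"claw":0.062},{"dx":0.5515,"dy":-0.482,"dz":0.031,"turn":-0.008,"claw":0.062},{"dx":0.5515,"dy":-0.482,"dz":0.031,"turn":-0.008,"claw":0.062},{"dx":0.5515,"dy":-0.482,"dz":0.031,"turn":-0.008,"claw":0.062},{"dx":0.5515,"dy":-0.482,"dz":0.031,"turn":-0.008,"claw":0.062},{"dx":0.5515,"dy":-0.482,"dz":0.031,"turn":-0.008,"claw":0.062},{"dx":0.5515,"dy":-0.482,"dz":0.031,"turn":-0.008,"claw":0.062},{"dx":0.5515,"dy":-0.482,"dz":0.031,"turn":-0.008,"claw":0.062}]' 40
python3 - <<'E'
from h import *
p=shot("wrist","w1.png")
s=monitor.sense(); print(s['tool_pos'],s['opening'],s['ft_force'])
go(593.5,-35.4,20,13.4)
E
```

```text
t: 2.42
tool_pos: [575.5, -39.2, 200.1]
orientation: [0.993, 0.118, -0.0, 0.0]
ft_force: [-0.2, -0.7, 0.3]
opening: 61.8
grip_force: 0.0
[575.03815944 -40.11241233 200.15914755] 62.23328836987363 [-0.23148487 -0.41493993  0.01745808]
dx 0.0191 dy -0.0003 dz 0.1801 turn 0.0008 at [575.  -40.1 200.2] 13.45 t 2.47
```

View pics/w1.png

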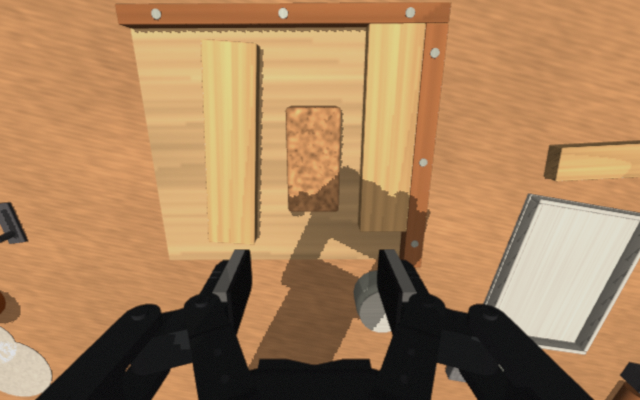

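The wrist view shows block (286–341, 106–212), glued slat (360–424, 24–232), wide slat (203–258, 40–243) and the tin (355–390, 270–330). Measuring them from here.

```bash
python3 - <<'E'
from h import *
p=shot("wrist")
def rect(n,c,z):
    w=world(p,c,z); m=w.mean(0)[:2]
    L=(w[0]+w[1]-w[2]-w[3])[:2]/2; W=(w[1]+w[2]-w[0]-w[3])[:2]/2
    print(n,m.round(1),'len',np.linalg.norm(L).round(1),'wid',np.linalg.norm(W).round(1),'ang',np.degrees(np.arctan2(L[1],L[0])).round(2))
rect('block',[(286,106),(340,106),(341,212),(289,211)],52)
rect('glued',[(369,24),(424,24),(407,232),(360,232)],32)
rect('wide',[(203,40),(257,45),(255,243),(209,242)],32)
w=world(p,[(117,4),(449,3),(447,22),(119,25)],32);print(w[:,:2].round(1))
print(np.c_[jig(120,145),jig(120,-145),jig(104,-145),jig(104,145),jig(4,-100)].T.round(1))
E
```

```text
block [594.3 -35.5] len 99.7 wid 49.4 ang 14.53
glued [ 629.3 -102.6] len 199.2 wid 49.3 ang 14.15
wide [580.   45.2] len 197.4 wid 48.8 ang 9.28
[[ 684.5  160.1]
 [ 751.7 -117.1]
 [ 737.6 -120.7]
 [ 668.5  157.7]]
[[ 686.9  162. ]
 [ 753.6 -120.2]
 [ 738.1 -123.9]
 [ 671.4  158.3]
 [ 630.4 -103.1]]
```

```bash
sed -i 's/^J0=.*/J0=np.array([602.2,-6.5]);JA=13.6/' h.py
python3 -m jog '[{"dx":0.019,"dz":0.03,"turn":-0.006,"claw":0.062},{"dx":0.019,"dz":0.07,"turn":-0.006,"claw":0.062},{"dx":0.019,"dz":0.11,"turn":-0.006,"claw":0.062},{"dx":0.019,"dz":0.14,"turn":-0.006,"claw":0.062},{"dx":0.019,"dz":0.165,"turn":-0.006,"claw":0.062},{"dx":0.019,"dz":0.18,"turn":-0.006,"claw":0.062},{"dx":0.019,"dz":0.18,"turn":-0.006,"claw":0.062},{"dx":0.019,"dz":0.18,"turn":-0.006,"claw":0.03},{"dx":0.019,"dz":0.18,"turn":-0.006,"claw":0.03},{"dx":0.019,"dz":0.18,"turn":-0.006,"claw":0.03},{"dx":0.019,"dz":0.18,"turn":-0.006,"claw":0.03},{"dx":0.019,"dz":0.18,"turn":-0.006,"claw":0.03},{"dx":0.019,"dz":0.16,"turn":-0.006,"claw":0.03},{"dx":0.019,"dz":0.12,"turn":-0.006,"claw":0.03},{"dx":0.019,"dz":0.08,"turn":-0.006,"claw":0.03},{"dx":0.019,"dz":0.08,"turn":-0.006,"claw":0.03}]' 40
python3 -c "
from h import *
go(515,-357.5,100,3.8)
go(515,-357.5,17,3.8)"
```

```text
dx -0.1314 dy 0.2943 dz 0.1003 turn 0.1671 at [574.8 -40.7 200.2] 13.38 t 2.52
dx -0.1314 dy 0.2943 dz 0.1833 turn 0.1671 at [574.8 -40.7 200.2] 13.38 t 2.52invalid input at $[0]: expected keys dx, dy, dz, turn, claw
```

```bash
python3 -m jog '[{"dx":0.0195,"dy":0,"dz":0.03,"turn":-0.006,"claw":0.062},{"dx":0.0195,"dy":0,"dz":0.07,"turn":-0.006,"claw":0.062},{"dx":0.0195,"dy":0,"dz":0.11,"turn":-0.006,"claw":0.062},{"dx":0.0195,"dy":0,"dz":0.14,"turn":-0.006,"claw":0.062},{"dx":0.0195,"dy":0,"dz":0.165,"turn":-0.006,"claw":0.062},{"dx":0.0195,"dy":0,"dz":0.18,"turn":-0.006,"claw":0.062},{"dx":0.0195,"dy":0,"dz":0.18,"turn":-0.006,"claw":0.062},{"dx":0.0195,"dy":0,"dz":0.18,"turn":-0.006,"claw":0.03},{"dx":0.0195,"dy":0,"dz":0.18,"turn":-0.006,"claw":0.03},{"dx":0.0195,"dy":0,"dz":0.18,"turn":-0.006,"claw":0.03},{"dx":0.0195,"dy":0,"dz":0.18,"turn":-0.006,"claw":0.03},{"dx":0.0195,"dy":0,"dz":0.18,"turn":-0.006,"claw":0.03},{"dx":0.0195,"dy":0,"dz":0.16,"turn":-0.006,"claw":0.03},{"dx":0.0195,"dy":0,"dz":0.12,"turn":-0.006,"claw":0.03},{"dx":0.0195,"dy":0,"dz":0.08,"turn":-0.006,"claw":0.03},{"dx":0.0195,"dy":0,"dz":0.08,"turn":-0.006,"claw":0.03}]' 40
python3 -c "
from h import *
go(515,-357.5,100,3.8)
go(515,-357.5,17,3.8)"
```

```text
t: 3.85
tool_pos: [599.8, -37.0, 130.0]
orientation: [0.993, 0.12, 0.008, 0.003]
ft_force: [0.8, -1.2, 0.7]
opening: 49.5
grip_force: 44.5
dx -0.1591 dy 0.2909 dz 0.0300 turn 0.1740 at [599.8 -37.  130. ] 13.77 t 3.85
dx -0.1603 dy 0.2903 dz 0.1130 turn 0.1740 at [599.8 -37.  130. ] 13.77 t 3.85
```

```bash
python3 -m jog '[{"dx":-0.154,"dy":0.2935,"dz":0,"turn":0.173,"claw":0.03},{"dx":-0.154,"dy":0.2935,"dz":0,"turn":0.173,"claw":0.03},{"dx":-0.154,"dy":0.2935,"dz":0,"turn":0.173,"claw":0.03},{"dx":-0.154,"dy":0.2935,"dz":0,"turn":0.173,"claw":0.03},{"dx":-0.154,"dy":0.2935,"dz":0,"turn":0.173,"claw":0.03},{"dx":-0.154,"dy":0.2935,"dz":0,"turn":0.173,"claw":0.03},{"dx":-0.154,"dy":0.2935,"dz":0,"turn":0.173,"claw":0.03},{"dx":-0.154,"dy":0.2935,"dz":0,"turn":0.173,"claw":0.03},{"dx":-0.154,"dy":0.2935,"dz":0,"turn":0.173,"claw":0.03},{"dx":-0.154,"dy":0.2935,"dz":0,"turn":0.173,"claw":0.03},{"dx":-0.154,"dy":0.2935,"dz":0,"turn":0.173,"claw":0.03},{"dx":-0.154,"dy":0.2935,"dz":0.03,"turn":0.173,"claw":0.03},{"dx":-0.154,"dy":0.2935,"dz":0.06,"turn":0.173,"claw":0.03},{"dx":-0.154,"dy":0.2935,"dz":0.08,"turn":0.173,"claw":0.03},{"dx":-0.154,"dy":0.2935,"dz":0.092,"turn":0.173,"claw":0.03},{"dx":-0.154,"dy":0.2935,"dz":0.1,"turn":0.173,"claw":0.03},{"dx":-0.154,"dy":0.2935,"dz":0.1,"turn":0.173,"claw":0.03}]'
python3 -c "
from h import *
go(515,-357.5,16,3.8);print(monitor.sense()['ft_force'],monitor.sense()['opening'])"
```

```text
t: 5.27
tool_pos: [513.9, -355.8, 18.9]
orientation: [0.999, 0.034, -0.001, -0.001]
ft_force: [-0.7, 0.0, -0.9]
opening: 49.4
grip_force: 44.4
dx 0.0009 dy 0.0017 dz 0.0029 turn 0.0019 at [ 513.9 -355.8   18.9] 3.91 t 5.27
[-0.7293991   0.00510169 -0.85607614] 49.44552238443822
```

```bash
python3 -m jog '[{"dx":0,"dy":0,"dz":0.003,"turn":0,"claw":0.03},{"dx":0,"dy":0,"dz":0.003,"turn":0,"claw":0.075},{"dx":0,"dy":0,"dz":0.003,"turn":0,"claw":0.075},{"dx":0,"dy":0,"dz":0.003,"turn":0,"claw":0.075},{"dx":0,"dy":0,"dz":-0.01,"turn":0,"claw":0.075},{"dx":0,"dy":0,"dz":-0.04,"turn":0,"claw":0.075},{"dx":0,"dy":0,"dz":-0.08,"turn":0,"claw":0.075},{"dx":0,"dy":0,"dz":-0.12,"turn":0,"claw":0.066},{"dx":0,"dy":0,"dz":-0.12,"turn":0,"claw":0.066},{"dx":0,"dy":0,"dz":-0.12,"turn":0,"claw":0.066}]'
python3 -c "
from h import *
p=shot('wrist','w2.png')
print([(d['p'],d['rect']) for d in vision.search_frame('block_c',p)[:2]])
go(580.5,45.2,100,9.2)"
```

```text
t: 6.1
tool_pos: [516.1, -359.4, 145.7]
orientation: [0.999, 0.033, 0.003, 0.003]
ft_force: [-0.2, -0.4, 0.1]
opening: 66.0
grip_force: 0.0
[(0.6, [278.1, 133.0, 342.5, 252.1])]
dx 0.0932 dy -0.3971 dz 0.0406 turn -0.0938 at [ 514.  -357.3  140.7] 3.83 t 6.2
```

View pics/w2.png

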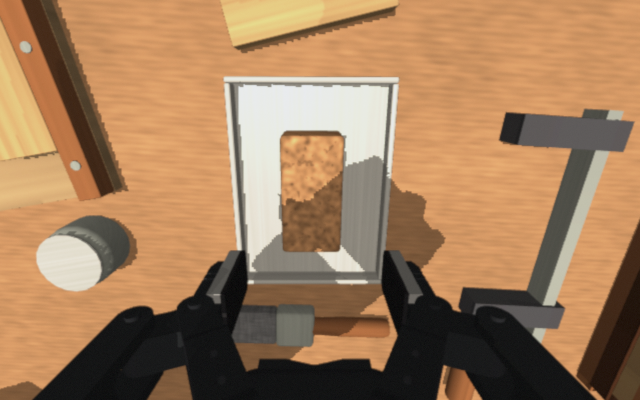

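The block lies flat in the tray (280–343, 131–252). Next the wide slat.

```bash
python3 -m jog '[{"dx":0.093,"dy":-0.397,"dz":0.02,"turn":-0.094,"claw":0.066},{"dx":0.093,"dy":-0.397,"dz":0.02,"turn":-0.094,"claw":0.066},{"dx":0.093,"dy":-0.397,"dz":0.02,"turn":-0.094,"claw":0.066},{"dx":0.093,"dy":-0.397,"dz":0.02,"turn":-0.094,"claw":0.066},{"dx":0.093,"dy":-0.397,"dz":0.02,"turn":-0.094,"claw":0.066},{"dx":0.093,"dy":-0.397,"dz":0.02,"turn":-0.094,"claw":0.066},{"dx":0.093,"dy":-0.397,"dz":0.02,"turn":-0.094,"claw":0.066},{"dx":0.093,"dy":-0.397,"dz":0.02,"turn":-0.094,"claw":0.066},{"dx":0.093,"dy":-0.397,"dz":0.02,"turn":-0.094,"claw":0.066},{"dx":0.093,"dy":-0.397,"dz":0.02,"turn":-0.094,"claw":0.066},{"dx":0.093,"dy":-0.397,"dz":0.02,"turn":-0.094,"claw":0.066},{"dx":0.093,"dy":-0.397,"dz":0.05,"turn":-0.094,"claw":0.066},{"dx":0.093,"dy":-0.397,"dz":0.08,"turn":-0.094,"claw":0.066},{"dx":0.093,"dy":-0.397,"dz":0.08,"turn":-0.094,"claw":0.066},{"dx":0.093,"dy":-0.397,"dz":0.08,"turn":-0.094,"claw":0.066}]'
python3 -c "
from h import *
go(580.5,45.2,14,9.2)"
```

```text
t: 7.45
tool_pos: [577.9, 44.9, 57.6]
orientation: [0.997, 0.08, -0.003, -0.001]
ft_force: [-0.8, -0.7, -0.3]
opening: 66.0
grip_force: 0.0
dx 0.0029 dy 0.0001 dz 0.0436 turn -0.0001 at [577.9  44.9  57.6] 9.19 t 7.45
```

```bash
python3 -m jog '[{"dx":0.001,"dy":0,"dz":0.025,"turn":0,"claw":0.066},{"dx":0.001,"dy":0,"dz":0.04,"turn":0,"claw":0.066},{"dx":0.001,"dy":0,"dz":0.046,"turn":0,"claw":0.066},{"dx":0.001,"dy":0,"dz":0.046,"turn":0,"claw":0.066},{"dx":0.001,"dy":0,"dz":0.046,"turn":0,"claw":0.03},{"dx":0.001,"dy":0,"dz":0.046,"turn":0,"claw":0.03},{"dx":0.001,"dy":0,"dz":0.046,"turn":0,"claw":0.03},{"dx":0.001,"dy":0,"dz":0.046,"turn":0,"claw":0.03},{"dx":0.001,"dy":0,"dz":0.046,"turn":0,"claw":0.03},{"dx":0.001,"dy":0,"dz":0.04,"turn":0,"claw":0.03},{"dx":0.001,"dy":0,"dz":0.036,"turn":0,"claw":0.03},{"dx":0.001,"dy":0,"dz":0.036,"turn":0,"claw":0.03},{"dx":0.001,"dy":0,"dz":0.036,"turn":0,"claw":0.03}]' 40
python3 -c "
from h import *
print(jig(-6,-25))
go(*jig(-6,-25),24,13.6)"
```

```text
t: 8.53
tool_pos: [581.5, 45.1, 24.6]
orientation: [0.997, 0.08, 0.0, 0.0]
ft_force: [0.4, -0.3, -1.0]
opening: 49.0
grip_force: 43.1
(np.float64(602.2467868240934), np.float64(-32.20987769307919))
dx 0.0081 dy 0.0796 dz 0.0006 turn -0.0765 at [581.5  45.1  24.6] 9.22 t 8.53
```

```bash
python3 -m jog '[{"dx":0.008,"dy":0.04,"dz":0,"turn":-0.04,"claw":0.03},{"dx":0.008,"dy":0.0795,"dz":0,"turn":-0.0765,"claw":0.03},{"dx":0.008,"dy":0.0795,"dz":0,"turn":-0.0765,"claw":0.03},{"dx":0.008,"dy":0.0795,"dz":0,"turn":-0.0765,"claw":0.03},{"dx":0.008,"dy":0.0795,"dz":0.005,"turn":-0.0765,"claw":0.03},{"dx":0.008,"dy":0.0795,"dz":0.009,"turn":-0.0765,"claw":0.03},{"dx":0.008,"dy":0.0795,"dz":0.009,"turn":-0.0765,"claw":0.03}]'
python3 - <<'E'
from h import *
p=shot("wrist","w3.png"); print(monitor.sense()['ft_force'])
go(*jig(4,-25),15,13.6)
for q in [(104,-90),(104,0),(-96,-75),(104,-75)]: print(q,pix(p,[*jig(*q),32]).round(0))
E
```

```text
t: 9.12
tool_pos: [601.9, -31.4, 16.2]
orientation: [0.993, 0.119, -0.001, 0.0]
ft_force: [-5.2, -2.1, 10.5]
opening: 48.8
grip_force: 44.3
[-6.03692235 -1.8494545   9.92221133]
dx 0.0102 dy 0.0009 dz 0.0012 turn 0.0015 at [601.9 -31.4  16.2] 13.68 t 9.17
(104, -90) [[503.   6.]]
(104, 0) [[246.   6.]]
(-96, -75) [[406. 420.]]
(104, -75) [[460.   6.]]
```

View pics/w3.png

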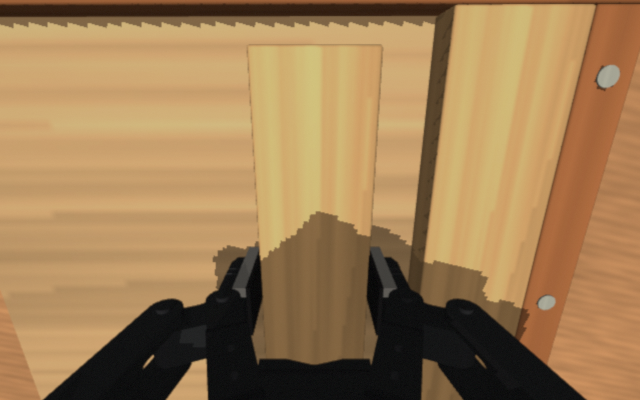

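```bash
python3 - <<'E'
from h import *
p=shot("wrist")
w=world(p,[(248,45),(381,45),(455,6),(590,6)],32)[:,:2]-J0
a=np.radians(JA);print((w@np.array([[np.cos(a),-np.sin(a)],[np.sin(a),np.cos(a)]])).round(1))
E
```

```text
[[ 9.150e+01  1.000e-01]
 [ 9.160e+01 -4.810e+01]
 [ 1.040e+02 -7.320e+01]
 [ 1.041e+02 -1.206e+02]]
```

```bash
python3 -m jog '[{"dx":0.005,"dy":0,"dz":-0.0005,"turn":0,"claw":0.03},{"dx":0.010,"dy":0,"dz":-0.0005,"turn":0,"claw":0.03},{"dx":0.0115,"dy":0,"dz":-0.0005,"turn":0,"claw":0.03},{"dx":0.0125,"dy":0,"dz":-0.0005,"turn":0,"claw":0.03},{"dx":0.0125,"dy":0,"dz":-0.0005,"turn":0,"claw":0.03}]'
```

```text
t: 9.63
tool_pos: [613.6, -28.2, 16.2]
orientation: [0.993, 0.119, -0.001, 0.0]
ft_force: [-5.8, -1.2, 8.3]
opening: 48.7
grip_force: 44.1
```

```bash
python3 -m jog '[{"dx":0.001,"dy":0,"dz":0,"turn":0,"claw":0.03},{"dx":0.002,"dy":0,"dz":0,"turn":0,"claw":0.03},{"dx":0.002,"dy":0,"dz":0,"turn":0,"claw":0.03}]'
```

```text
t: 9.88
tool_pos: [614.2, -28.0, 16.2]
orientation: [0.993, 0.12, -0.003, 0.0]
ft_force: [-11.2, -2.7, 12.9]
opening: 49.0
grip_force: 44.7
```

```bash
python3 -m jog '[{"dx":0.001,"dy":0,"dz":0,"turn":0,"claw":0.03},{"dx":0.001,"dy":0,"dz":0,"turn":0,"claw":0.062},{"dx":0.001,"dy":0,"dz":0,"turn":0,"claw":0.062},{"dx":0.001,"dy":0,"dz":0,"turn":0,"claw":0.062},{"dx":0,"dy":0,"dz":-0.02,"turn":0,"claw":0.062},{"dx":0,"dy":0,"dz":-0.05,"turn":0,"claw":0.062},{"dx":0,"dy":-0.03,"dz":-0.05,"turn":0,"claw":0},{"dx":0,"dy":-0.053,"dz":-0.05,"turn":0,"claw":0},{"dx":0,"dy":-0.053,"dz":-0.05,"turn":0,"claw":0},{"dx":0,"dy":-0.053,"dz":-0.05,"turn":0,"claw":0},{"dx":0,"dy":-0.053,"dz":-0.05,"turn":0,"claw":0},{"dx":0,"dy":-0.053,"dz":-0.03,"turn":0,"claw":0},{"dx":0,"dy":-0.053,"dz":-0.01,"turn":0,"claw":0},{"dx":0,"dy":-0.053,"dz":0,"turn":0,"claw":0},{"dx":0,"dy":-0.053,"dz":0,"turn":0,"claw":0}]'
python3 - <<'E'
from h import *
go(*jig(4,-25+14.5),16,13.6)
E
```

```text
t: 11.13
tool_pos: [602.7, 22.2, 13.6]
orientation: [0.993, 0.118, -0.002, -0.0]
ft_force: [0.4, 0.5, 0.2]
opening: 0.1
grip_force: 0.0
dx -0.0032 dy 0.0383 dz -0.0024 turn -0.0011 at [602.7  22.2  13.6] 13.54 t 11.13
```

```bash
python3 -m jog '[{"dx":-0.001,"dy":0.006,"dz":-0.001,"turn":0,"claw":0},{"dx":-0.001,"dy":0.012,"dz":-0.001,"turn":0,"claw":0},{"dx":-0.001,"dy":0.018,"dz":-0.001,"turn":0,"claw":0},{"dx":-0.001,"dy":0.023,"dz":-0.001,"turn":0,"claw":0},{"dx":-0.001,"dy":0.027,"dz":-0.001,"turn":0,"claw":0},{"dx":-0.001,"dy":0.030,"dz":-0.001,"turn":0,"claw":0},{"dx":-0.001,"dy":0.032,"dz":-0.001,"turn":0,"claw":0},{"dx":-0.001,"dy":0.034,"dz":-0.001,"turn":0,"claw":0},{"dx":-0.001,"dy":0.034,"dz":-0.001,"turn":0,"claw":0}]'
python3 - <<'E'
from h import *
p=shot("wrist","w4.png")
go(*jig(4,-25+14.5),16,13.6)
E
```

```text
t: 11.88
tool_pos: [610.9, -10.9, 16.8]
orientation: [0.993, 0.118, 0.0, 0.0]
ft_force: [0.0, 0.5, -0.3]
opening: 0.0
grip_force: 0.0
dx -0.0034 dy 0.0044 dz 0.0008 turn -0.0001 at [610.8 -10.7  16.8] 13.6 t 11.93
```

View pics/w4.png

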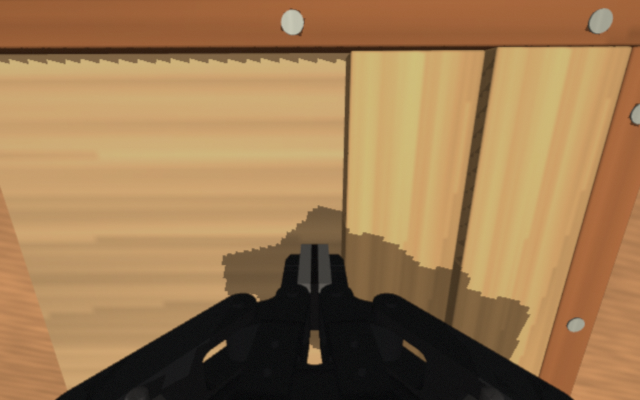

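The wide slat stands against the stop with about 4 mm left to the glued slat (dark strip at x 460–490). Pushing on.

```bash
python3 -m jog '[{"dx":0,"dy":0.0015,"dz":0,"turn":0,"claw":0},{"dx":0,"dy":0.003,"dz":0,"turn":0,"claw":0},{"dx":0,"dy":0.004,"dz":0,"turn":0,"claw":0},{"dx":0,"dy":0.004,"dz":0,"turn":0,"claw":0}]'
```

```text
t: 12.27
tool_pos: [611.7, -14.5, 16.7]
orientation: [0.993, 0.118, -0.0, 0.0]
ft_force: [0.3, 0.8, -0.4]
opening: 0.0
grip_force: 0.0
```

```bash
python3 -m jog '[{"dx":0,"dy":0.001,"dz":0,"turn":0,"claw":0},{"dx":0,"dy":0.002,"dz":0,"turn":0,"claw":0},{"dx":0,"dy":0.002,"dz":0,"turn":0,"claw":0}]'
```

```text
t: 12.52
tool_pos: [611.7, -14.8, 16.7]
orientation: [0.993, 0.118, -0.001, -0.002]
ft_force: [-1.5, 7.6, 2.8]
opening: -0.0
grip_force: 3.5
```

```bash
python3 -m jog '[{"dx":0,"dy":0.001,"dz":0,"turn":0,"claw":0},{"dx":0,"dy":0.0015,"dz":0,"turn":0,"claw":0},{"dx":0,"dy":0.0015,"dz":0,"turn":0,"claw":0},{"dx":0,"dy":-0.005,"dz":0,"turn":0,"claw":0},{"dx":0,"dy":-0.015,"dz":-0.02,"turn":0,"claw":0},{"dx":0,"dy":-0.015,"dz":-0.06,"turn":0,"claw":0},{"dx":0,"dy":-0.015,"dz":-0.1,"turn":0,"claw":0.055},{"dx":0,"dy":-0.015,"dz":-0.1,"turn":0,"claw":0.055},{"dx":0,"dy":-0.015,"dz":-0.1,"turn":0,"claw":0.055}]'
python3 - <<'E'
from h import *
p=shot("wrist","w5.png")
go(445,360,200,10.1)
E
```

```text
t: 13.27
tool_pos: [611.1, -2.3, 120.5]
orientation: [0.993, 0.118, 0.003, 0.001]
ft_force: [-0.6, 0.5, -0.2]
opening: 35.7
grip_force: 0.0
dx -0.0744 dy -0.3904 dz -0.0828 turn 0.0611 at [609.3  -2.  117.9] 13.6 t 13.32
```

View pics/w5.png

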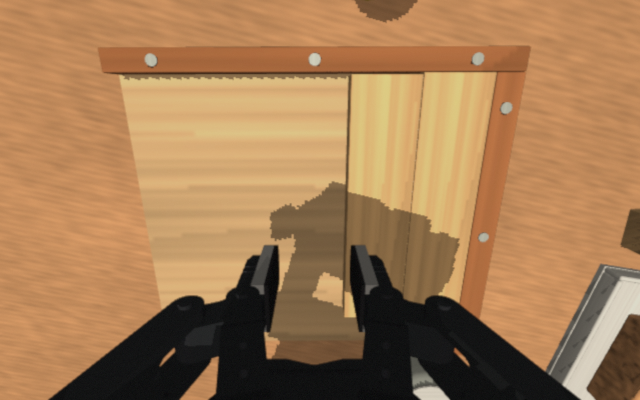

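The wide slat sits flush against the glued one (seam at x≈405–423) and up to the stop (row 72). On to the narrow slat.

```bash
python3 -m jog '[{"dx":-0.074,"dy":-0.39,"dz":-0.083,"turn":0.061,"claw":0.055},{"dx":-0.074,"dy":-0.39,"dz":-0.083,"turn":0.061,"claw":0.055},{"dx":-0.074,"dy":-0.39,"dz":-0.083,"turn":0.061,"claw":0.055},{"dx":-0.074,"dy":-0.39,"dz":-0.083,"turn":0.061,"claw":0.055},{"dx":-0.074,"dy":-0.39,"dz":-0.083,"turn":0.061,"claw":0.055},{"dx":-0.074,"dy":-0.39,"dz":-0.083,"turn":0.061,"claw":0.055},{"dx":-0.074,"dy":-0.39,"dz":-0.083,"turn":0.061,"claw":0.055},{"dx":-0.074,"dy":-0.39,"dz":-0.083,"turn":0.061,"claw":0.055},{"dx":-0.074,"dy":-0.39,"dz":-0.083,"turn":0.061,"claw":0.055},{"dx":-0.074,"dy":-0.39,"dz":-0.083,"turn":0.061,"claw":0.055},{"dx":-0.074,"dy":-0.39,"dz":-0.083,"turn":0.061,"claw":0.055},{"dx":-0.074,"dy":-0.39,"dz":-0.083,"turn":0.061,"claw":0.055},{"dx":-0.074,"dy":-0.39,"dz":-0.083,"turn":0.061,"claw":0.055},{"dx":-0.074,"dy":-0.39,"dz":-0.083,"turn":0.061,"claw":0.055},{"dx":-0.074,"dy":-0.39,"dz":-0.083,"turn":0.061,"claw":0.055}]'
python3 - <<'E'
from h import *
p=shot("wrist","w6.png"); np.savez('w6.npz',**{k:p[k] for k in ('vertical_fov','cx','cy','xyz','orientation')})
go(462.5,363.9,10,10.1)
E
```

```text
t: 14.57
tool_pos: [445.3, 358.6, 198.7]
orientation: [0.996, 0.087, -0.001, 0.0]
ft_force: [0.7, 0.7, 0.4]
opening: 54.7
grip_force: 0.0
dx 0.0180 dy -0.0022 dz 0.1890 turn -0.0019 at [445.4 358.8 199. ] 9.99 t 14.62
```

View pics/w6.png

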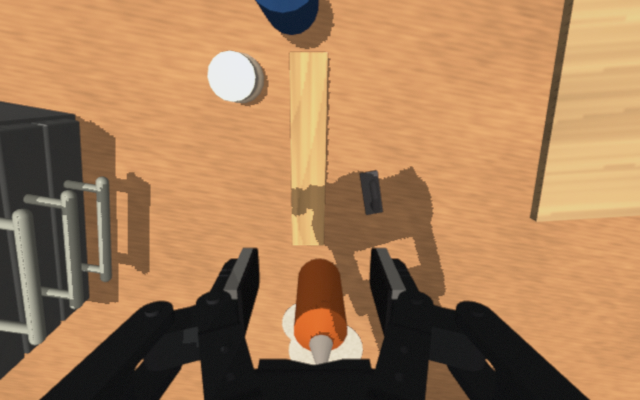

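```bash
python3 - <<'E'
from h import *
p=dict(np.load('w6.npz'))
w=world(p,[(290,52),(328,52),(324,245),(294,245)],20)[:,:2]; m=w.mean(0)
L=(w[0]+w[1]-w[2]-w[3])/2; W=(w[1]+w[2]-w[0]-w[3])/2
a=np.degrees(np.arctan2(L[1],L[0]));print(m,np.linalg.norm(L),np.linalg.norm(W),a)
go(*m,5,a)
E
```

```text
[461.09783095 366.5896529 ] 198.76929568045668 34.50965511738121 9.707947908615923
dx 0.0171 dy -0.0051 dz 0.1940 turn 0.0050 at [445.4 358.8 199. ] 9.99 t 14.62
```

```bash
python3 -m jog '[{"dx":0.0175,"dy":-0.0045,"dz":0.03,"turn":0.003,"claw":0.055},{"dx":0.0175,"dy":-0.0045,"dz":0.07,"turn":0.003,"claw":0.055},{"dx":0.0175,"dy":-0.0045,"dz":0.11,"turn":0.003,"claw":0.055},{"dx":0.0175,"dy":-0.0045,"dz":0.15,"turn":0.003,"claw":0.055},{"dx":0.0175,"dy":-0.0045,"dz":0.175,"turn":0.003,"claw":0.055},{"dx":0.0175,"dy":-0.0045,"dz":0.188,"turn":0.003,"claw":0.055},{"dx":0.0175,"dy":-0.0045,"dz":0.193,"turn":0.003,"claw":0.055},{"dx":0.0175,"dy":-0.0045,"dz":0.193,"turn":0.003,"claw":0.055},{"dx":0.0175,"dy":-0.0045,"dz":0.193,"turn":0.003,"claw":0.02},{"dx":0.0175,"dy":-0.0045,"dz":0.193,"turn":0.003,"claw":0.02},{"dx":0.0175,"dy":-0.0045,"dz":0.193,"turn":0.003,"claw":0.02},{"dx":0.0175,"dy":-0.0045,"dz":0.193,"turn":0.003,"claw":0.02},{"dx":0.0175,"dy":-0.0045,"dz":0.193,"turn":0.003,"claw":0.02},{"dx":0.0175,"dy":-0.0045,"dz":0.17,"turn":0.003,"claw":0.02},{"dx":0.0175,"dy":-0.0045,"dz":0.13,"turn":0.003,"claw":0.02},{"dx":0.0175,"dy":-0.0045,"dz":0.1,"turn":0.003,"claw":0.02},{"dx":0.0175,"dy":-0.0045,"dz":0.1,"turn":0.003,"claw":0.02},{"dx":0.0175,"dy":-0.0045,"dz":0.1,"turn":0.003,"claw":0.02}]' 40
python3 - <<'E'
from h import *
go(*jig(-8,19),98,13.6)
E
```

```text
t: 16.12
tool_pos: [463.1, 368.4, 102.9]
orientation: [0.996, 0.087, 0.003, -0.001]
ft_force: [-0.4, -0.6, -0.8]
opening: 34.7
grip_force: 40.4
dx 0.0631 dy 0.3748 dz 0.0045 turn -0.0639 at [463.1 368.4 102.9] 9.94 t 16.12
```

```bash
python3 -m jog '[{"dx":0.064,"dy":0.375,"dz":0,"turn":-0.064,"claw":0.02},{"dx":0.064,"dy":0.375,"dz":0,"turn":-0.064,"claw":0.02},{"dx":0.064,"dy":0.375,"dz":0,"turn":-0.064,"claw":0.02},{"dx":0.064,"dy":0.375,"dz":0,"turn":-0.064,"claw":0.02},{"dx":0.064,"dy":0.375,"dz":0,"turn":-0.064,"claw":0.02},{"dx":0.064,"dy":0.375,"dz":0,"turn":-0.064,"claw":0.02},{"dx":0.064,"dy":0.375,"dz":0,"turn":-0.064,"claw":0.02},{"dx":0.064,"dy":0.375,"dz":0,"turn":-0.064,"claw":0.02},{"dx":0.064,"dy":0.375,"dz":0,"turn":-0.064,"claw":0.02},{"dx":0.064,"dy":0.375,"dz":0,"turn":-0.064,"claw":0.02},{"dx":0.064,"dy":0.375,"dz":0.02,"turn":-0.064,"claw":0.02},{"dx":0.064,"dy":0.375,"dz":0.05,"turn":-0.064,"claw":0.02},{"dx":0.064,"dy":0.375,"dz":0.05,"turn":-0.064,"claw":0.02},{"dx":0.064,"dy":0.375,"dz":0.05,"turn":-0.064,"claw":0.02}]'
python3 - <<'E'
from h import *
p=shot("wrist","w7.png"); np.savez('w7.npz',**{k:p[k] for k in ('vertical_fov','cx','cy','xyz','orientation')})
go(*jig(-8,19),17,13.6)
E
```

```text
t: 17.28
tool_pos: [586.4, 9.8, 47.0]
orientation: [0.993, 0.118, -0.003, -0.001]
ft_force: [0.6, -0.6, -0.6]
opening: 34.4
grip_force: 40.5
dx 0.0019 dy 0.0000 dz 0.0320 turn 0.0004 at [588.2   9.7  49. ] 13.62 t 17.33
```

View pics/w7.png

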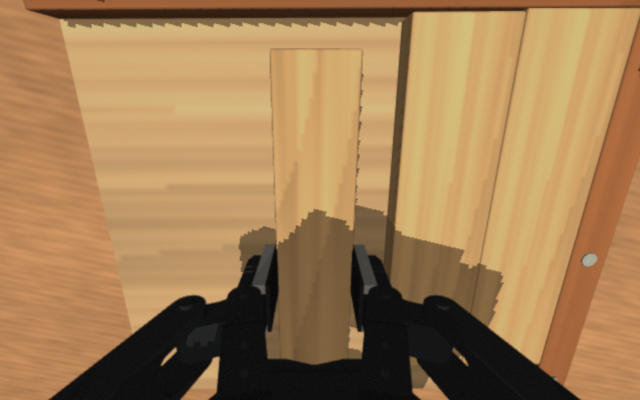

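```bash
python3 -m jog '[{"dx":0,"dy":0,"dz":0.015,"turn":0,"claw":0.02},{"dx":0,"dy":0,"dz":0.026,"turn":0,"claw":0.02},{"dx":0,"dy":0,"dz":0.031,"turn":0,"claw":0.02},{"dx":0,"dy":0,"dz":0.031,"turn":0,"claw":0.02},{"dx":0,"dy":0,"dz":0.031,"turn":0,"claw":0.02}]'
python3 - <<'E'
from h import *
p=dict(np.load('w7.npz'))
w=world(p,[(270,49),(362,49)],64)[:,:2]-J0
a=np.radians(JA);print((w@np.array([[np.cos(a),-np.sin(a)],[np.sin(a),np.cos(a)]])).round(1))
go(*jig(4,19),17,13.6)
E
```

```text
t: 17.75
tool_pos: [589.8, 9.3, 20.9]
orientation: [0.993, 0.119, 0.0, 0.0]
ft_force: [-4.2, -0.7, 8.6]
opening: 34.8
grip_force: 42.3
[[84.8 35.5]
 [84.8  2.5]]
dx 0.0123 dy -0.0007 dz 0.0039 turn 0.0005 at [589.8   9.3  20.9] 13.63 t 17.75
```

```bash
python3 -m jog '[{"dx":0.006,"dy":0,"dz":-0.001,"turn":0,"claw":0.02},{"dx":0.011,"dy":0,"dz":-0.001,"turn":0,"claw":0.02},{"dx":0.013,"dy":0,"dz":-0.001,"turn":0,"claw":0.02},{"dx":0.014,"dy":0,"dz":-0.001,"turn":0,"claw":0.02},{"dx":0.014,"dy":0,"dz":-0.001,"turn":0,"claw":0.02}]'
```

```text
t: 18.17
tool_pos: [603.0, 12.3, 20.9]
orientation: [0.993, 0.119, -0.001, 0.0]
ft_force: [-5.5, -1.3, 9.7]
opening: 35.1
grip_force: 42.3
```

```bash
python3 -m jog '[{"dx":0.001,"dy":0,"dz":0,"turn":0,"claw":0.02},{"dx":0.002,"dy":0,"dz":0,"turn":0,"claw":0.02},{"dx":0.002,"dy":0,"dz":0,"turn":0,"claw":0.02}]'
```

```text
t: 18.42
tool_pos: [604.8, 12.7, 20.9]
orientation: [0.993, 0.119, -0.001, 0.0]
ft_force: [-5.5, -1.6, 9.2]
opening: 34.8
grip_force: 42.4
```

```bash
python3 -m jog '[{"dx":0.001,"dy":0,"dz":0,"turn":0,"claw":0.02},{"dx":0.002,"dy":0,"dz":0,"turn":0,"claw":0.02},{"dx":0.002,"dy":0,"dz":0,"turn":0,"claw":0.02}]'
```

```text
t: 18.67
tool_pos: [604.8, 12.7, 20.9]
orientation: [0.993, 0.119, -0.004, 0.0]
ft_force: [-14.3, -4.3, 16.1]
opening: 34.6
grip_force: 43.1
```

```bash
python3 -m jog '[{"dx":0.001,"dy":0,"dz":0,"turn":0,"claw":0.02},{"dx":0.0015,"dy":0,"dz":0,"turn":0,"claw":0.02},{"dx":0.0015,"dy":0,"dz":0,"turn":0,"claw":0.02}]'
```

```text
t: 18.92
tool_pos: [604.8, 12.8, 20.9]
orientation: [0.993, 0.119, -0.006, 0.0]
ft_force: [-20.0, -5.0, 20.4]
opening: 34.8
grip_force: 43.6
```

```bash
python3 -m jog '[{"dx":-0.002,"dy":0,"dz":-0.001,"turn":0,"claw":0.02},{"dx":-0.002,"dy":0,"dz":-0.001,"turn":0,"claw":0.048},{"dx":-0.002,"dy":0,"dz":-0.001,"turn":0,"claw":0.048},{"dx":-0.002,"dy":0,"dz":-0.001,"turn":0,"claw":0.048},{"dx":-0.002,"dy":0,"dz":-0.02,"turn":0,"claw":0.048},{"dx":-0.002,"dy":0,"dz":-0.05,"turn":0,"claw":0.048},{"dx":-0.002,"dy":-0.03,"dz":-0.05,"turn":0,"claw":0},{"dx":-0.002,"dy":-0.044,"dz":-0.05,"turn":0,"claw":0},{"dx":-0.002,"dy":-0.044,"dz":-0.05,"turn":0,"claw":0},{"dx":-0.002,"dy":-0.044,"dz":-0.05,"turn":0,"claw":0},{"dx":-0.002,"dy":-0.044,"dz":-0.05,"turn":0,"claw":0},{"dx":-0.002,"dy":-0.044,"dz":-0.03,"turn":0,"claw":0},{"dx":-0.002,"dy":-0.044,"dz":-0.01,"turn":0,"claw":0},{"dx":-0.002,"dy":-0.044,"dz":0,"turn":0,"claw":0},{"dx":-0.002,"dy":-0.044,"dz":0,"turn":0,"claw":0},{"dx":-0.002,"dy":-0.044,"dz":0,"turn":0,"claw":0}]'
python3 - <<'E'
from h import *
go(*jig(4,11+14.5),16,13.6)
E
```

```text
t: 20.25
tool_pos: [595.4, 55.5, 19.0]
orientation: [0.993, 0.118, -0.001, -0.0]
ft_force: [-0.8, -0.5, -0.0]
opening: 0.2
grip_force: 0.0
dx -0.0039 dy 0.0364 dz 0.0030 turn -0.0006 at [595.4  55.5  19. ] 13.56 t 20.25
```

```bash
python3 -m jog '[{"dx":-0.002,"dy":0.006,"dz":0.002,"turn":0,"claw":0},{"dx":-0.002,"dy":0.012,"dz":0.002,"turn":0,"claw":0},{"dx":-0.002,"dy":0.018,"dz":0.002,"turn":0,"claw":0},{"dx":-0.002,"dy":0.023,"dz":0.002,"turn":0,"claw":0},{"dx":-0.002,"dy":0.027,"dz":0.002,"turn":0,"claw":0},{"dx":-0.002,"dy":0.030,"dz":0.002,"turn":0,"claw":0},{"dx":-0.002,"dy":0.033,"dz":0.002,"turn":0,"claw":0},{"dx":-0.002,"dy":0.035,"dz":0.002,"turn":0,"claw":0},{"dx":-0.002,"dy":0.035,"dz":0.002,"turn":0,"claw":0}]'
```

```text
t: 21.0
tool_pos: [602.4, 21.0, 17.9]
orientation: [0.993, 0.118, 0.0, 0.0]
ft_force: [0.0, 0.1, 0.5]
opening: 0.3
grip_force: 0.0
```

```bash
python3 -m jog '[{"dx":0,"dy":0.001,"dz":0,"turn":0,"claw":0},{"dx":0,"dy":0.002,"dz":0,"turn":0,"claw":0},{"dx":0,"dy":0.002,"dz":0,"turn":0,"claw":0}]'
```

```text
t: 21.25
tool_pos: [602.5, 20.1, 17.8]
orientation: [0.993, 0.118, -0.0, -0.001]
ft_force: [0.2, 2.6, 1.3]
opening: -0.1
grip_force: 1.6
```

```bash
python3 -m jog '[{"dx":0,"dy":0.001,"dz":0,"turn":0,"claw":0},{"dx":0,"dy":0.002,"dz":0,"turn":0,"claw":0},{"dx":0,"dy":0.003,"dz":0,"turn":0,"claw":0},{"dx":0,"dy":0.003,"dz":0,"turn":0,"claw":0}]'
python3 - <<'E'
from h import *
go(*jig(-122,-25),17,13.6)
E
```

```text
t: 21.58
tool_pos: [602.5, 19.8, 17.7]
orientation: [0.993, 0.118, -0.001, -0.003]
ft_force: [-1.9, 14.4, 4.0]
opening: -0.1
grip_force: 7.0
dx -0.1284 dy 0.0506 dz 0.0005 turn -0.0005 at [602.5  19.8  17.7] 13.57 t 21.58
```

```bash
python3 -m jog '[{"dx":0,"dy":-0.005,"dz":0,"turn":0,"claw":0},{"dx":0,"dy":-0.014,"dz":-0.01,"turn":0,"claw":0},{"dx":-0.02,"dy":-0.014,"dz":-0.05,"turn":0,"claw":0},{"dx":-0.06,"dy":0.01,"dz":-0.06,"turn":0,"claw":0},{"dx":-0.09,"dy":0.03,"dz":-0.06,"turn":0,"claw":0},{"dx":-0.128,"dy":0.046,"dz":-0.06,"turn":0,"claw":0},{"dx":-0.128,"dy":0.046,"dz":-0.06,"turn":0,"claw":0},{"dx":-0.128,"dy":0.046,"dz":-0.06,"turn":0,"claw":0},{"dx":-0.128,"dy":0.046,"dz":-0.06,"turn":0,"claw":0}]'
python3 - <<'E'
from h import *
p=shot("wrist","w8.png")
go(*jig(-122,-25),17,13.6)
E
```

```text
t: 22.33
tool_pos: [490.3, -58.5, 78.6]
orientation: [0.993, 0.118, 0.001, 0.0]
ft_force: [0.1, 0.1, 0.7]
opening: -0.1
grip_force: 0.0
dx -0.0017 dy 0.0009 dz 0.0616 turn 0.0004 at [490.8 -58.1  78.6] 13.62 t 22.38
```

View pics/w8.png

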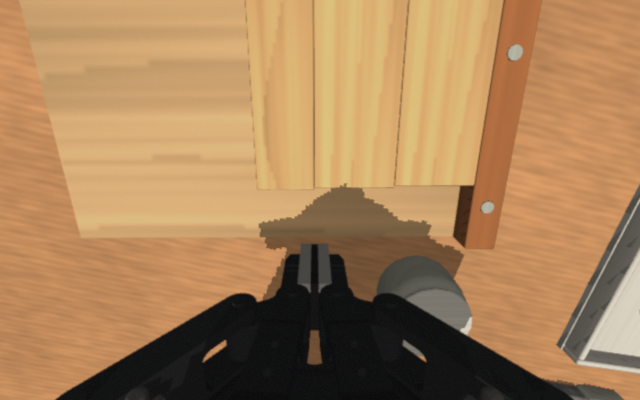

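```bash
python3 - <<'E'
from h import *
p=shot("top"); a=np.radians(JA);M=np.array([[np.cos(a),-np.sin(a)],[np.sin(a),np.cos(a)]])
print('tin jig',((world(p,[(374.5,240.5)],45)[:,:2]-J0)@M).round(1))
p=shot("wrist")
print('ends',((world(p,[(285,189),(350,187),(435,186)],32)[:,:2]-J0)@M).round(2))
E
```

```text
tin jig [[-188.7 -104.1]]
ends [[-96.13  -5.67]
 [-94.8  -46.13]
 [-94.13 -98.98]]
```

```bash
python3 -m jog '[{"dx":-0.001,"dy":0.001,"dz":0.03,"turn":0,"claw":0},{"dx":-0.001,"dy":0.001,"dz":0.055,"turn":0,"claw":0},{"dx":-0.001,"dy":0.001,"dz":0.06,"turn":0,"claw":0},{"dx":-0.001,"dy":0.001,"dz":0.06,"turn":0,"claw":0},{"dx":0.005,"dy":0.001,"dz":0.06,"turn":0,"claw":0},{"dx":0.01,"dy":0.001,"dz":0.06,"turn":0,"claw":0},{"dx":0.012,"dy":0.001,"dz":0.06,"turn":0,"claw":0},{"dx":0.012,"dy":0.001,"dz":0.06,"turn":0,"claw":0}]'
```

```text
t: 23.15
tool_pos: [503.4, -56.6, 19.2]
orientation: [0.993, 0.119, 0.001, 0.001]
ft_force: [0.1, -1.0, 0.2]
opening: -0.1
grip_force: 0.0
```

```bash
python3 -m jog '[{"dx":0.001,"dy":0,"dz":0,"turn":0,"claw":0},{"dx":0.002,"dy":0,"dz":0,"turn":0,"claw":0},{"dx":0.003,"dy":0,"dz":0,"turn":0,"claw":0},{"dx":0.003,"dy":0,"dz":0,"turn":0,"claw":0}]'
```

```text
t: 23.48
tool_pos: [504.2, -55.7, 17.8]
orientation: [0.993, 0.118, -0.0, -0.0]
ft_force: [-2.1, -1.1, 1.0]
opening: 0.0
grip_force: 1.0
```

```bash
python3 -m jog '[{"dx":0.001,"dy":0,"dz":0,"turn":0,"claw":0},{"dx":0.002,"dy":0,"dz":0,"turn":0,"claw":0},{"dx":0.003,"dy":0,"dz":0,"turn":0,"claw":0},{"dx":0.003,"dy":0,"dz":0,"turn":0,"claw":0}]'
```

```text
t: 23.82
tool_pos: [504.3, -55.5, 17.5]
orientation: [0.993, 0.119, -0.005, -0.0]
ft_force: [-14.0, -5.4, 11.4]
opening: -0.1
grip_force: 7.7
```

```bash
python3 -m jog '[{"dx":-0.012,"dy":0,"dz":-0.002,"turn":0,"claw":0},{"dx":-0.012,"dy":0.015,"dz":-0.002,"turn":0,"claw":0},{"dx":-0.012,"dy":0.027,"dz":-0.002,"turn":0,"claw":0},{"dx":-0.012,"dy":0.027,"dz":-0.001,"turn":0,"claw":0},{"dx":-0.006,"dy":0.027,"dz":-0.001,"turn":0,"claw":0},{"dx":-0.003,"dy":0.027,"dz":-0.001,"turn":0,"claw":0},{"dx":-0.001,"dy":0.027,"dz":-0.001,"turn":0,"claw":0},{"dx":0.0,"dy":0.027,"dz":-0.001,"turn":0,"claw":0},{"dx":0.0,"dy":0.027,"dz":-0.001,"turn":0,"claw":0}]'
```

```text
t: 24.57
tool_pos: [510.8, -81.9, 18.6]
orientation: [0.993, 0.12, -0.005, 0.0]
ft_force: [-17.0, -8.4, 14.1]
opening: -0.4
grip_force: 9.3
```

```bash
python3 -m jog '[{"dx":-0.012,"dy":0,"dz":0,"turn":0,"claw":0},{"dx":-0.014,"dy":0,"dz":-0.03,"turn":0,"claw":0},{"dx":-0.014,"dy":0,"dz":-0.07,"turn":0,"claw":0},{"dx":-0.014,"dy":0,"dz":-0.11,"turn":0,"claw":0},{"dx":0.01,"dy":-0.02,"dz":-0.13,"turn":0,"claw":0},{"dx":0.04,"dy":-0.04,"dz":-0.13,"turn":0,"claw":0},{"dx":0.04,"dy":-0.04,"dz":-0.13,"turn":0,"claw":0},{"dx":0.04,"dy":-0.04,"dz":-0.13,"turn":0,"claw":0},{"dx":0.04,"dy":-0.04,"dz":-0.13,"turn":0,"claw":0},{"dx":0.04,"dy":-0.04,"dz":-0.13,"turn":0,"claw":0}]'
python3 - <<'E'
from h import *
p=shot("wrist"); t=shot("top"); print(monitor.sense()['t'])
a=p['img'][:300,100:560]; b=cv2.resize(t['img'][80:330,110:510],None,fx=1.15,fy=1.15,interpolation=cv2.INTER_CUBIC)
o=np.zeros((590,600,3),np.uint8); o[:300,:460]=a; o[300:588,:460]=b
cv2.imwrite('pics/fin.png',o[:,:460,::-1])
E
```

```text
t: 25.4
tool_pos: [542.4, -32.9, 147.8]
orientation: [0.993, 0.118, -0.001, -0.0]
ft_force: [-0.2, 0.1, -0.4]
opening: -0.1
grip_force: 0.0
25.5
```

View pics/fin.png

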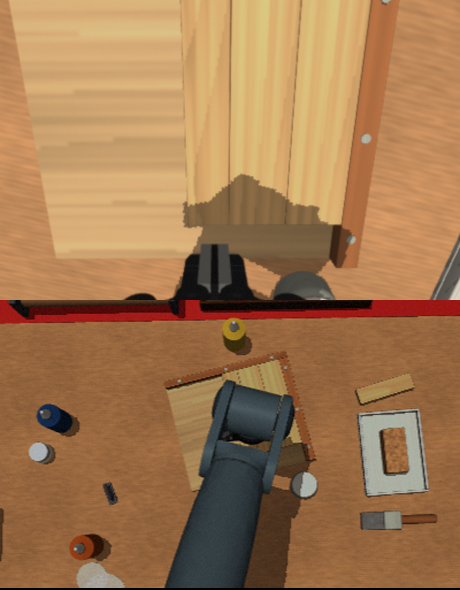

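The slats sit closed up with their near ends in line (row about 227, seams at x≈229 and 292). The block is in the tray (383–409, 427–472) and everything else is undisturbed. The gripper is clear, so I'm handing in.

```bash
python3 -c "
from h import *
print(r.job_done())"
```

```text
the job is handed in; nothing more can be done
None
```

The job is handed in at about 25.5 s: the cork block is in the tray, and the wide and narrow slats are closed up flush and pressed against the end stop, with everything else still in its place in the final pictures.

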